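# Log the blue-lidded sample pot at its touch key

### The arm

A 6-joint arm with a two-finger parallel gripper is mounted at the origin on a cart in front of the work surface, level with it; the furniture and walls round the work are solid. World frame = base frame: x ahead of the robot, y to its left, z up, the work surface at z = 0. Lengths are in mm, angles in rad, forces in N, time in s.
With the tool pointing down it reaches from about 275 to 750 mm from the base axis. Payload 10.2 kg.
Tool frame: the origin (TCP) lies between the finger pads; the fingertips stand 17 mm ahead of it and the grasp point (between the pads) lies 2 mm behind it; y points along the fingers, x is the direction in which the jaws open and shut, and the axes are right-handed (so a half turn about y gives the same grasp; the last joint's range is limited). The gripper opens to 85 mm and grips with 20 to 120 N. Pads are 22 mm wide; open, the fingers measure 114 mm over their backs; the gripper's body (76 mm by 85 mm) begins 54 mm behind the grasp point. The pads swing forward as they close: fully open they stand 13 mm farther back than shut.
Start: joints at [-1.515, 0.313, 1.498, -0, 1.331, -0.223], TCP at [144.468, -504.738, 248.294] pointing down, gripper open.
Joint ranges: [-2.94, 2.94], [-0.97, 2.17], [0.19, 2.56], [-1.23, 4.37], [0.02, 3.11], [-2.88, 2.88]. Speed limits (rad/s): [2.39, 2.39, 3.01, 3.14, 3.14, 3.14].

### API

Orientations are given as a unit quaternion [w, x, y, z].
In Python, from rig import ctrl gives the robot as it stands.
- The arm moves only by the tool jog_arm, never from a script. Its argument "targets" is a list of rows, each an object with "offset": the shift along the tool's x, y, z in m, a list of three; "yaw": the turn about the tool's y in rad. In form: [{"offset": [dx, dy, dz], "yaw": yaw}, ...]. A call has 1 to 12 rows; each row is the pose to reach, as a shift and turn from the pose measured when the call began, along the tool's axes at that moment; what a row does not reach only later rows make up. A row lasts 1/12 s, in which the tool goes at most 41.7 mm and 7.16 degrees, less where a joint would pass 70% of its speed; a pose out of reach is approached as far as the arm can. A call with a gripper value outside its range is refused whole. "fingers" is the finger opening in m, from 0 to 0.0854, set as the call begins (left out, the last holds). The fingers move at their own pace and stop on an object; "grip_force" is the grip in N (left out, the last holds). Time passes only in rows, so rows that repeat a pose let the fingers close. It gives the time, the measured TCP pose, the force and the opening at its end, in the units of the state.
- ctrl.sense(): the state, without advancing time (a new reading comes with each control period).
- ctrl.capture(name): name is "scene" or "top" or "wrist"; returns a dict with "img" (480x640x3 uint8, red, green, blue), "intrinsics" (3x3 intrinsics, pixels), "T" (4x4, takes a point from camera to world coordinates); the wrist camera has in their place "mount" (4x4, takes a point from camera to tool coordinates, whose origin is the TCP and whose axes are the tool frame's). Camera axes: x right, y up, looking along -z (the intrinsics and any distortion apply to the point x, -y, -z); pixel columns grow to the right and rows downward; lengths in mm; the calibration is good to about 2 mm. A picture is of the moment at which its call begins: read the wrist's pose just before it. There is no depth.
- ctrl.finish_job(): hands the job in, once; it reports no verdict.
Trained networks look in the newest picture that a camera, given by its name, has taken for a name from the list of things; names that differ only in an ending like _2 or _b are one class to them, and where a whole thing is asked for, a point or a joint stands for the part that bears it (a point fixed in the world has none). Each returns a list of dicts, best first, with "score" (0 to 1); they miss things now and then, are a little off and sometimes report something else, mostly with a low value. They report only what shows in the picture. A call takes as long as a camera call. They do not tell look-alikes from the thing itself.
- ctrl.boxes_of(camera, target): "box" ([left, top, right, bottom] in pixels, round what is visible of it).
- ctrl.regions_of(camera, target): "region" (480x640 bool, what is visible of it) and "box" ([left, top, right, bottom] in pixels, round what is visible of it).
The state is a dict: "time_s": time; "joints": joint angles; "dq": joint speeds; "tau": joint torques, N m; "eef_pos": TCP position; "ee_rot": TCP orientation; "force": force on the tool from outside, world axes, zero at the start; "wrist_torque": the same for the moment, N m; "grip_width": opening from 0.0 (shut) to 1.0 (fully open).
Only numpy, scipy, OpenCV 4.12 (cv2) and the standard library are available. Lean on these libraries where they do the work, as an engineer would, in place of code of your own. Each camera call takes 0.05 s, during which the arm holds its last target.

### The job

Log the sample pot with the blue lid: rest the fingertips lightly, for about a second, on the green key directly in front of that pot on the logging station, without pressing it hard, then withdraw until the fingertips are at least 10 cm from that key. Do not touch the other two keys, the pots or the timer.

Things in the scene. Friction and masses are not known exactly. Their poses are not given: they have to be found in the camera images.
- station: the sample logging station, a fixed blue slab 170 (x) by 260 (y) by 16 mm high; origin at the centre of its underside, x to the back, y left, z up. Three ringed seats at x = +0.037, y = +0.08, 0, -0.08 m hold a sample pot each; the key belonging to a seat stands at x = -0.048 m, same y, 85 mm towards the robot, joined to it by a white line. A wall closes the bench at the left (world y about +0.5).
- key_left_top (a point): the left touch key of the station (seen from the robot, station y = +0.08 m), a round green cap 32 mm across in a fixed grey collar 48 mm across, 12 mm above the slab; this point is the centre of the cap's upper face, at rest 40 mm above the bench and 12 mm above the collar, and moves with the cap. The cap starts to sink at about 2.5 N, reaches its stop 8 mm down at about 8 N, and springs back; a touch registers from about 1 N.
- key_left: the moving cap of the left key (see point key_left_top); its origin is on the cap's axis, 20 mm below its upper face
- key_middle_top (a point): the middle touch key of the station (seen from the robot, station y = 0), a round green cap 32 mm across in a fixed grey collar 48 mm across, 12 mm above the slab; this point is the centre of the cap's upper face, at rest 40 mm above the bench and 12 mm above the collar, and moves with the cap. The cap starts to sink at about 2.5 N, reaches its stop 8 mm down at about 8 N, and springs back; a touch registers from about 1 N.
- key_middle: the moving cap of the middle key (see point key_middle_top); its origin is on the cap's axis, 20 mm below its upper face
- key_right_top (a point): the right touch key of the station (seen from the robot, station y = -0.08 m), a round green cap 32 mm across in a fixed grey collar 48 mm across, 12 mm above the slab; this point is the centre of the cap's upper face, at rest 40 mm above the bench and 12 mm above the collar, and moves with the cap. The cap starts to sink at about 2.5 N, reaches its stop 8 mm down at about 8 N, and springs back; a touch registers from about 1 N.
- key_right: the moving cap of the right key (see point key_right_top); its origin is on the cap's axis, 20 mm below its upper face
- pot_blue: a loose sample pot, 49 mm across and 59 mm high, with a blue screw lid; origin at the centre of its underside, which stands 16 mm above the bench. The pots' seats are drawn at random.
- pot_white_a: a loose sample pot, 49 mm across and 59 mm high, with a white screw lid; origin at the centre of its underside, which stands 16 mm above the bench. The pots' seats are drawn at random.
- pot_white_b: a loose sample pot, 49 mm across and 59 mm high, with a white screw lid; origin at the centre of its underside, which stands 16 mm above the bench. The pots' seats are drawn at random.
- timer: a loose white kitchen-type timer, 63 by 63 by 20 mm, lying on the bench to the right of the station, in front of a big fixed blue glove box that must be crossed high; origin at the centre of its underside
Mind the look-alikes: they are no part of the job. There is more than one size of the pot_blue; the one meant has the size given above.

How it is judged:
By the outcome, as a careful person would: the job done as asked, in the order asked, and still so for the second after the job is handed in, with the robot touching nothing.
It also fails if it takes over 35 s, if anything falls off the work surface, if the arm or the gripper's body presses on something with over 40 N, if the wrist force passes 120 N, or if a joint passes its speed limit or range.

## Working session

There is one attempt and no reset: what is moved stays moved. The work goes in short steps, Python scripts to look and compute and a tool call to move; the robot and the scene stay as the last step left them, time stands still between calls to the robot, and variables do not carry over. Pictures are saved under pics/ and viewed, and the job is handed in when it is done.

Besides the shell and the picture viewer there is one more tool, called by a JSON object that holds its "method" and its "body". jog_arm: Moves the arm, as the interface text tells. Its arguments: {"type":"object","properties":{"targets":{"type":"array"},"fingers":{"type":"number"},"grip_force":{"type":"number"}},"required":["targets"]}

```bash
mkdir -p pics; python3 - <<'E'
from rig import ctrl
import cv2
s=ctrl.sense();print(s)
for n in ("scene","top"):
    c=ctrl.capture(n);cv2.imwrite(f"pics/{n}0.png",c["img"][:,:,::-1]);print(n,c["intrinsics"],c["T"])
    for t in ("pot_blue","key_left","key_middle","key_right","pot_white_a","station"):
        print(t,[(round(b["score"],2),[round(float(x)) for x in b["box"]]) for b in ctrl.boxes_of(n,t)])
E
```

```text
{'time_s': 0.0, 'joints': array([-1.51537912e+00,  3.13467795e-01,  1.49843428e+00, -1.61654513e-06,
        1.33099663e+00, -2.23425446e-01]), 'dq': array([-7.57835046e-04,  4.16157698e-04, -7.12438934e-04, -9.68952617e-04,
       -7.41975270e-05, -9.18463240e-04]), 'tau': array([ 6.48835648e-04, -4.12269115e+01, -2.59739631e+01, -1.53722344e-04,
        4.18416443e-03,  2.11923339e-05]), 'eef_pos': array([ 144.46453002, -504.49024897,  247.72701224]), 'ee_rot': array([ 0.56498569, -0.56428089,  0.42596144, -0.42536466]), 'force': array([-0.50918756, -0.80921972, -0.41947809]), 'wrist_torque': array([0.02173263, 0.03947427, 0.03276244]), 'grip_width': 0.9980010897748557}
scene [[479.81456598   0.         314.06450556]
 [  0.         479.81456598 243.78949758]
 [  0.           0.           1.        ]] [[-1.89158990e-01  4.52518803e-01 -8.71461766e-01 -3.15880704e+02]
 [-9.81934408e-01 -8.27711744e-02  1.70158020e-01  2.99370742e+02]
 [ 4.86778949e-03  8.87905212e-01  4.60000694e-01  5.33195442e+02]
 [ 0.00000000e+00  0.00000000e+00  0.00000000e+00  1.00000000e+00]]
pot_blue [(0.91, 
[... 381 characters left out ...]
19.54927146]
 [  0.         620.55529367 245.14979698]
 [  0.           0.           1.        ]] [[-2.13911978e-03  9.86690525e-01 -1.62595299e-01  3.33255884e+02]
 [-9.99960554e-01 -3.51224951e-03 -8.15809514e-03  1.29418568e+02]
 [-8.62059044e-03  1.62571434e-01  9.86659118e-01  1.32901367e+03]
 [ 0.00000000e+00  0.00000000e+00  0.00000000e+00  1.00000000e+00]]
pot_blue [(0.78, [285, 212, 308, 239]), (0.74, [237, 167, 254, 189]), (0.52, [203, 221, 221, 240])]
key_left [(0.61, [252, 259, 266, 272])]
key_middle [(0.63, [286, 260, 306, 275])]
key_right [(0.66, [328, 261, 341, 278])]
pot_white_a [(0.89, [246, 209, 276, 237]), (0.8, [325, 214, 348, 237])]
station [(0.86, [237, 203, 360, 290])]
```

```bash
python3 - <<'E'
import cv2
a=cv2.imread("pics/scene0.png")[200:330,170:460];cv2.imwrite("pics/sc.png",cv2.resize(a,None,fx=2.7,fy=2.7,interpolation=2))
a=cv2.imread("pics/top0.png")[150:310,180:400];cv2.imwrite("pics/tc.png",cv2.resize(a,None,fx=3.5,fy=3.5,interpolation=2))
E
```

```text
(no output)
```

View pics/scene0.png

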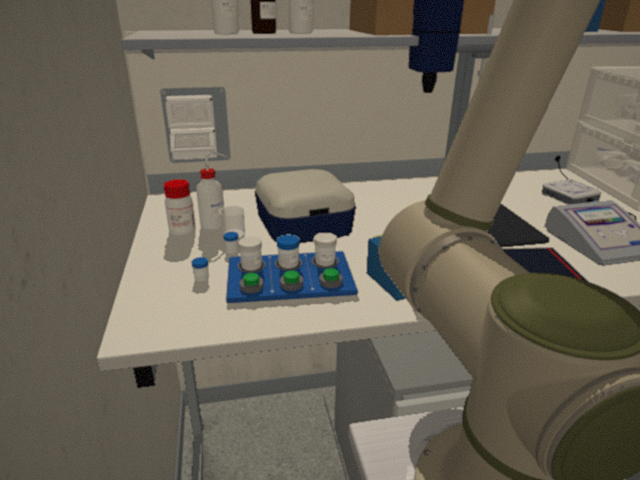

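View pics/top0.png

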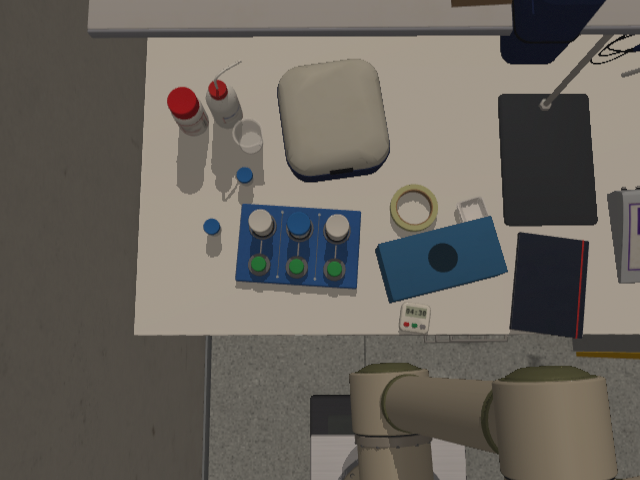

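```bash
sleep 0.1
```

```text
(no output)
```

View pics/tc.png

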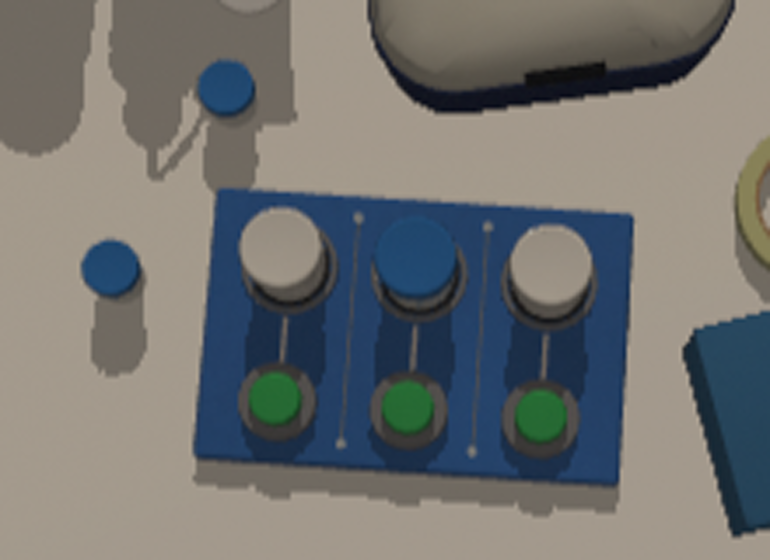

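View pics/sc.png

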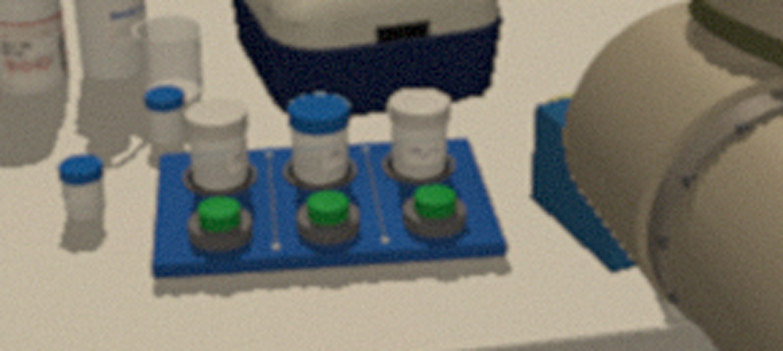

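The seated middle pot at top (299,222), scene (288,250), is the full-size blue-lidded one. The other blue lids, at top (244,175) and (212,227), are small vials off the station. The target is therefore the middle key, at top ~(297,266). Next I'll locate it.

```bash
cat > h.py <<'E'
import numpy as np,cv2
from scipy.spatial.transform import Rotation as R
def ray(K,T,uv):
    d=np.linalg.inv(K)@[uv[0],uv[1],1]; d=np.array([d[0],-d[1],-d[2]])
    return T[:3,3],T[:3,:3]@d
def onz(K,T,uv,z):
    o,d=ray(K,T,uv); return o+d*(z-o[2])/d[2]
def greens(img,amin=30):
    h=cv2.cvtColor(img,cv2.COLOR_RGB2HSV); m=cv2.inRange(h,(50,120,40),(75,255,255))
    n,l,st,c=cv2.connectedComponentsWithStats(m)
    return sorted([(c[i].tolist(),int(st[i,4])) for i in range(1,n) if st[i,4]>amin])
def rot(q): return R.from_quat([q[1],q[2],q[3],q[0]]).as_matrix()
E
python3 - <<'E'
from h import *
from rig import ctrl
np.set_printoptions(precision=3,suppress=True)
s=ctrl.sense(); print(rot(s["ee_rot"]))
for n in("top","scene"):
    c=ctrl.capture(n); K,T=c["intrinsics"],c["T"]
    for uv,a in greens(c["img"]): print(n,np.round(uv,1),a,onz(K,T,uv,40 if n=="top" else 38))
    for nm,uv,z in ((("boxFL",(382,300),0),("boxFL120",(382,300),120),("boxBL",(376,247),100),("boxBR",(497,218),100),("stFL",(237,281),16),("stFR",(357,288),16),("stBL",(242,204),16),("stBR",(360,211),16)) if n=="top" else (("boxtop near left",(369,238),0),("boxbot",(368,269),0))):
        print(nm,onz(K,T,uv,z))
E
```

```text
[[ 0.275  0.     0.961]
 [-0.961 -0.     0.275]
 [ 0.    -1.     0.   ]]
top [258.1 263.6] 170 [506.903 268.951  40.   ]
top [296.  266.1] 170 [501.36  189.456  40.   ]
top [334.1 268.5] 166 [495.976 109.802  40.   ]
boxFL [432.965   7.163   0.   ]
boxFL120 [423.962  18.202 120.   ]
boxBL [531.628  26.418 100.   ]
boxBR [ 590.009 -218.43   100.   ]
stFL [472.987 316.004  16.   ]
stFR [457.315  61.102  16.   ]
stBL [640.754 308.412  16.   ]
stBR [624.178  52.623  16.   ]
scene [250.8 278.9] 170 [497.501 266.797  38.   ]
scene [291.1 276.4] 163 [492.371 187.666  38.   ]
scene [330.7 274.1] 162 [486.729 108.433  38.   ]
boxtop near left [700.373 -37.59    0.   ]
boxbot [554.776   8.4     0.   ]
```

{"method": "jog_arm", "body": {"targets": [{"offset":[-0.025,-0.03,0.023],"yaw":0.03},{"offset":[-0.28,-0.04,0.26],"yaw":0.17},{"offset":[-0.28,-0.04,0.26],"yaw":0.17},{"offset":[-0.28,-0.04,0.26],"yaw":0.17},{"offset":[-0.28,-0.04,0.26],"yaw":0.17},{"offset":[-0.28,-0.04,0.26],"yaw":0.17},{"offset":[-0.28,-0.04,0.26],"yaw":0.17},{"offset":[-0.28,-0.04,0.26],"yaw":0.17},{"offset":[-0.28,-0.04,0.26],"yaw":0.17},{"offset":[-0.28,-0.04,0.26],"yaw":0.17},{"offset":[-0.28,-0.04,0.26],"yaw":0.17},{"offset":[-0.28,-0.04,0.26],"yaw":0.17}], "fingers": 0, "grip_force": 20}}

```text
time_s: 1.8
eef_pos: [317.6, -163.5, 288.5]
ee_rot: [-0.527, 0.527, -0.471, 0.472]
force: [0.3, -0.4, -1.3]
grip_width: 0.0
```

```bash
cat > to.py <<'E'
from h import *
from rig import ctrl
import sys
np.set_printoptions(precision=4,suppress=True)
t=np.array([float(x) for x in sys.argv[1:4]])
s=ctrl.sense(); M=rot(s["ee_rot"]); print(s["eef_pos"],M[:,0],"off",M.T@(t-s["eef_pos"])/1000, "yaw to -94deg", -(np.radians(-94)-np.arctan2(M[1,0],M[0,0])),s["force"],s["joints"])
E
python3 to.py 490 189 230
```

```text
[ 317.6079 -163.4922  288.4731] [ 0.1109 -0.9938  0.0006] off [-0.3312  0.0583  0.2104] yaw to -94deg 0.18090433097339598 [ 0.3093 -0.4132 -1.329 ] [-0.8069 -0.1051  1.8598 -0.0002  1.3863  0.6528]
```

{"method": "jog_arm", "body": {"targets": [{"offset":[-0.33,0.0,0.21],"yaw":0.18},{"offset":[-0.33,0.0,0.21],"yaw":0.18},{"offset":[-0.33,0.0,0.21],"yaw":0.18},{"offset":[-0.33,0.0,0.21],"yaw":0.18},{"offset":[-0.33,0.0,0.21],"yaw":0.18},{"offset":[-0.33,0.0,0.21],"yaw":0.18},{"offset":[-0.33,0.0,0.21],"yaw":0.18},{"offset":[-0.33,0.02,0.21],"yaw":0.18},{"offset":[-0.33,0.05,0.21],"yaw":0.18},{"offset":[-0.33,0.06,0.21],"yaw":0.18},{"offset":[-0.33,0.06,0.21],"yaw":0.18},{"offset":[-0.33,0.06,0.21],"yaw":0.18}]}}

```text
time_s: 2.8
eef_pos: [489.8, 187.7, 225.9]
ee_rot: [0.481, -0.484, 0.517, -0.516]
force: [0.0, -0.7, -0.1]
grip_width: 0.0
```

```bash
python3 - <<'E'
from h import *
from rig import ctrl
np.set_printoptions(precision=2,suppress=True)
s=ctrl.sense(); c=ctrl.capture("wrist")
cv2.imwrite("pics/w1.png",c["img"][:,:,::-1])
M=np.eye(4);M[:3,:3]=rot(s["ee_rot"]);M[:3,3]=s["eef_pos"];T=M@c["mount"]
print(s["eef_pos"],s["force"],s["joints"],np.abs(s["dq"]).max(),c["mount"])
for uv,a in greens(c["img"]): print(np.round(uv,1),a,onz(c["intrinsics"],T,uv,40))
E
```

```text
[489.76 187.69 225.92] [ 0.03 -0.68 -0.07] [ 0.14  0.33  1.53 -0.    1.28  1.78] 0.07400662925103832 [[   1.     -0.      0.     -0.59]
 [   0.      0.27   -0.96 -125.47]
 [   0.      0.96    0.27   68.33]
 [   0.      0.      0.      1.  ]]
[225.7 206.6] 1118 [505.87 266.89  40.  ]
[318.6 206.9] 1071 [500.32 188.62  40.  ]
[411.4 206.8] 1117 [495.07 110.37  40.  ]
[578.1 310.8] 79 [387.79 -42.33  40.  ]
```

View pics/w1.png

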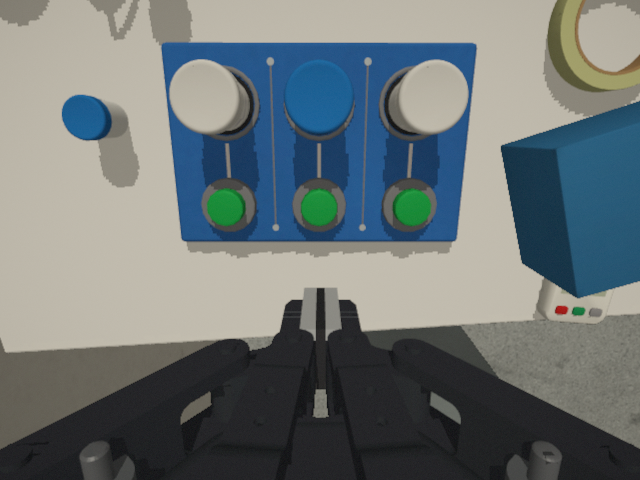

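The wrist view confirms it: blue pot at (319,97), middle key straight in front at (319,207). The key centre is at about (500.7, 189).

```bash
python3 to.py 500.7 189 80
```

```text
[489.9816 186.8108 227.7066] [-0.0691 -0.9976  0.0013] off [-0.0031  0.1477  0.0107] yaw to -94deg 0.000698597274988888 [ 0.0255 -0.9405  0.4646] [ 0.1411  0.3291  1.5306 -0.0011  1.2834  1.7813]
```

{"method": "jog_arm", "body": {"targets": [{"offset":[-0.003,0.03,0.011],"yaw":0},{"offset":[-0.003,0.06,0.011],"yaw":0},{"offset":[-0.003,0.09,0.011],"yaw":0},{"offset":[-0.003,0.115,0.011],"yaw":0},{"offset":[-0.003,0.135,0.011],"yaw":0},{"offset":[-0.003,0.145,0.011],"yaw":0},{"offset":[-0.003,0.147,0.011],"yaw":0},{"offset":[-0.003,0.147,0.011],"yaw":0},{"offset":[-0.003,0.147,0.011],"yaw":0}]}}

```text
time_s: 3.6
eef_pos: [502.0, 188.4, 82.4]
ee_rot: [-0.482, 0.482, -0.517, 0.518]
force: [0.1, -1.1, 0.2]
grip_width: -0.002
```

```bash
python3 to.py 500.7 189 62; python3 - <<'E'
from h import *
from rig import ctrl
c=ctrl.capture("wrist")
cv2.imwrite("pics/w2.png",c["img"][:,:,::-1])
for i in range(4): ctrl.capture("wrist"); print(ctrl.sense()["force"],ctrl.sense()["eef_pos"])
E
```

```text
[501.9542 188.4209  82.422 ] [-0.0697 -0.9976  0.0008] off [-0.0005  0.0204 -0.0013] yaw to -94deg 3.9802982821468547e-05 [ 0.0688 -1.0577  0.2302] [ 0.141   0.5255  1.6572 -0.0014  0.9576  1.7823]
[ 0.36723693 -0.29621823 -0.13227751] [501.72915706 188.7423739   82.19684516]
[0.43115508 0.22999271 0.22668871] [501.58902431 188.8082423   81.94267242]
[-0.73221203 -0.12766828  0.27126104] [501.38867274 188.8629909   81.66340934]
[-0.12620797  0.19578104 -0.39766148] [501.25357804 188.90315982  81.40536185]
```

View pics/w2.png

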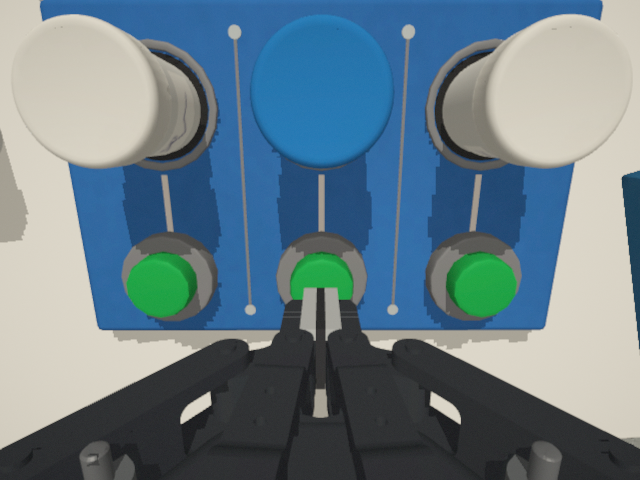

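The tips are centred over the middle key, with the force reading at about 0 ± 0.5 N. I'll go down slowly.

{"method": "jog_arm", "body": {"targets": [{"offset":[0,0.006,-0.0005],"yaw":0},{"offset":[0,0.012,-0.0005],"yaw":0},{"offset":[0,0.017,-0.0005],"yaw":0},{"offset":[0,0.02,-0.0005],"yaw":0},{"offset":[0,0.02,-0.0005],"yaw":0},{"offset":[0,0.02,-0.0005],"yaw":0},{"offset":[0,0.02,-0.0005],"yaw":0},{"offset":[0,0.02,-0.0005],"yaw":0},{"offset":[0,0.02,-0.0005],"yaw":0}]}}

```text
time_s: 4.6
eef_pos: [500.9, 188.9, 61.6]
ee_rot: [-0.482, 0.483, -0.517, 0.517]
force: [-0.3, 0.1, -0.2]
grip_width: -0.001
```

{"method": "jog_arm", "body": {"targets": [{"offset":[0,0.001,0],"yaw":0},{"offset":[0,0.002,0],"yaw":0},{"offset":[0,0.003,0],"yaw":0},{"offset":[0,0.003,0],"yaw":0},{"offset":[0,0.003,0],"yaw":0}]}}

```text
time_s: 5.02
eef_pos: [500.8, 188.9, 58.5]
ee_rot: [-0.482, 0.483, -0.517, 0.517]
force: [0.3, -1.6, -0.2]
grip_width: -0.003
```

{"method": "jog_arm", "body": {"targets": [{"offset":[0,0.0005,0],"yaw":0},{"offset":[0,0.001,0],"yaw":0},{"offset":[0,0.001,0],"yaw":0},{"offset":[0,0.001,0],"yaw":0}]}}

```text
time_s: 5.35
eef_pos: [500.8, 188.9, 57.5]
ee_rot: [-0.482, 0.483, -0.517, 0.517]
force: [0.3, 0.1, 0.1]
grip_width: 0.001
```

{"method": "jog_arm", "body": {"targets": [{"offset":[0,0.0003,0],"yaw":0},{"offset":[0,0.0005,0],"yaw":0},{"offset":[0,0.0005,0],"yaw":0}]}}

```text
time_s: 5.6
eef_pos: [500.8, 188.9, 57.1]
ee_rot: [-0.482, 0.483, -0.517, 0.517]
force: [-0.3, 0.2, 0.4]
grip_width: 0.003
```

{"method": "jog_arm", "body": {"targets": [{"offset":[0,0.0003,0],"yaw":0},{"offset":[0,0.0005,0],"yaw":0},{"offset":[0,0.0005,0],"yaw":0}]}}

```text
time_s: 5.85
eef_pos: [500.9, 188.9, 56.7]
ee_rot: [-0.482, 0.483, -0.517, 0.517]
force: [-1.5, -0.8, 3.6]
grip_width: 0.001
```

```bash
python3 - <<'E'
from rig import ctrl
for i in range(4): ctrl.capture("wrist"); s=ctrl.sense();print(s["time_s"],s["force"],s["eef_pos"])
E
```

```text
5.9 [-0.70531403  0.38764556  2.80673659] [500.86000108 188.92295828  56.66722261]
5.95 [-0.34868292 -0.23969524  2.38916597] [500.86006285 188.93448608  56.70128529]
6.0 [-0.09378216  0.39481842  1.59375901] [500.86307505 188.93733921  56.65877187]
6.05 [-0.83805264 -0.30853707  2.54575492] [500.86434409 188.93190409  56.6691699 ]
```

```bash
python3 - <<'E'
from rig import ctrl
for i in range(12): ctrl.capture("wrist"); s=ctrl.sense();print(round(s["time_s"],2),s["force"].round(1),s["eef_pos"].round(2))
E
```

```text
6.1 [-1.6  0.1  1.4] [500.85 188.92  56.64]
6.15 [-0.9 -0.8  2.1] [500.87 188.93  56.64]
6.2 [-0.8 -0.7  2.5] [500.87 188.93  56.64]
6.25 [-1.2  0.3  2. ] [500.87 188.92  56.63]
6.3 [-0.8 -0.8  1.2] [500.86 188.94  56.64]
6.35 [-0.7 -0.5  3.3] [500.85 188.91  56.59]
6.4 [-0.3 -0.5  1.6] [500.87 188.94  56.62]
6.45 [-0.4  0.2  3.6] [500.84 188.92  56.6 ]
6.5 [-0.7  0.1  2.2] [500.84 188.94  56.59]
6.55 [-0.5 -0.2  2.4] [500.85 188.92  56.61]
6.6 [-0.7 -0.5  2. ] [500.84 188.92  56.57]
6.65 [-0.8  0.6  2.5] [500.85 188.93  56.61]
```

The force is holding at about 2.2 N on average with the height steady. I'll hold a little longer and take a picture.

```bash
python3 - <<'E'
from rig import ctrl
import cv2
for i in range(5): c=ctrl.capture("wrist"); s=ctrl.sense();print(round(s["time_s"],2),s["force"].round(1),s["eef_pos"].round(2))
cv2.imwrite("pics/w3.png",c["img"][:,:,::-1])
E
```

```text
6.7 [-1.3 -0.   3. ] [500.85 188.94  56.6 ]
6.75 [-1.1 -0.8  2.6] [500.86 188.92  56.6 ]
6.8 [-1.3 -0.   3.4] [500.84 188.93  56.6 ]
6.85 [-0.5 -1.3  2.3] [500.85 188.94  56.6 ]
6.9 [-0.3 -0.4  2.2] [500.88 188.92  56.62]
```

View pics/w3.png

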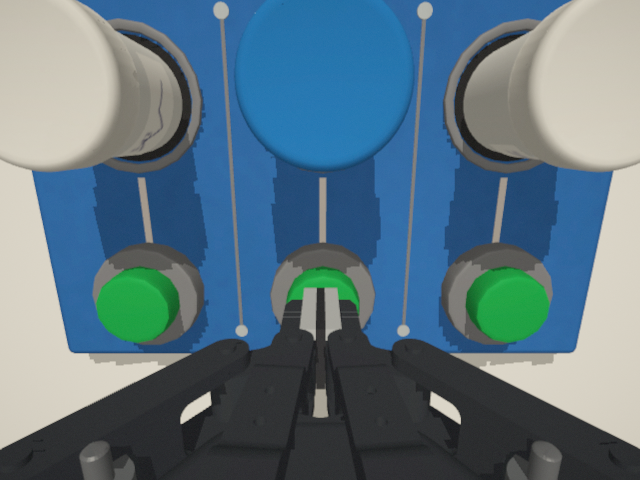

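The tips at (320,290) rest on the middle cap, which is not visibly sunk. Contact has lasted about 1.1 s, so I'll withdraw straight up.

{"method": "jog_arm", "body": {"targets": [{"offset":[0,-0.015,0],"yaw":0},{"offset":[0,-0.04,0],"yaw":0},{"offset":[0,-0.075,0],"yaw":0},{"offset":[0,-0.11,0],"yaw":0},{"offset":[0,-0.14,0],"yaw":0},{"offset":[0,-0.16,0],"yaw":0},{"offset":[0,-0.17,0],"yaw":0},{"offset":[0,-0.17,0],"yaw":0},{"offset":[0,-0.17,0],"yaw":0},{"offset":[0,-0.17,0],"yaw":0}]}}

```text
time_s: 7.73
eef_pos: [500.3, 189.0, 224.8]
ee_rot: [0.481, -0.484, 0.517, -0.517]
force: [-0.6, 0.1, -0.1]
grip_width: 0.003
```

```bash
python3 - <<'E'
from h import *
from rig import ctrl
c=ctrl.capture("wrist");cv2.imwrite("pics/w4.png",c["img"][:,:,::-1])
s=ctrl.sense();print(s["time_s"],s["force"],s["eef_pos"])
E
```

```text
7.7833 [ 0.95942195  0.39058651 -0.79609471] [500.29657102 188.99723232 224.82093719]
```

View pics/w4.png

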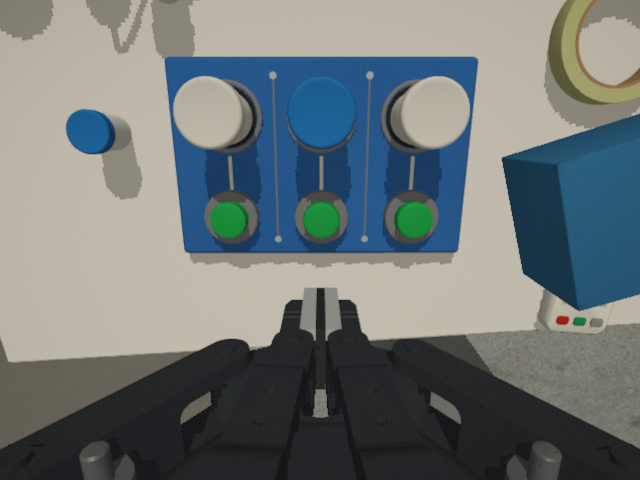

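All three pots are still seated, the keys are at rest, and the tips are about 168 mm above the key.

```bash
python3 -c "
from rig import ctrl
print(ctrl.finish_job())"
```

```text
the job is handed in; nothing more can be done
None
```

I rested the closed fingertips on the middle key, in front of the full-size blue-lidded pot, for about 1.1 s, then withdrew straight up and handed the job in. The hand-in gives no verdict.

- **Touch:** The force averaged about 2.3 N, with noisy readings from 1.2 to 3.6 N. Some single readings were above the 2.5 N at which the cap starts to sink. However, the height stayed within about 0.15 mm and the picture showed no visible sinking.
- **Last checks:** The fingertips were about 168 mm above the key and the force was back to about 0 N within sensor noise. In the last wrist picture all three pots were on their seats and the keys looked at rest. The timer was only partly in view, and the arm went nowhere near it at low height. No check failed. The clock stood at about 7.8 s.

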